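# Slide the oblong tin through the flap of the food case

## Robot

A 6-joint arm with a two-finger parallel gripper is mounted at the origin on the work surface. World frame = base frame: x ahead of the robot, y to its left, z up, the work surface at z = 0. Lengths are in m, angles in rad, forces in N, time in s.
With the tool pointing down it reaches from about 0.35 to 0.875 m from the base axis. Payload 4.2 kg.
Tool frame: the origin (TCP) lies at the very end of the fingers, on their centre line; the grasp point (between the pads) lies r.grip_point_offset behind it (r.grip_point_offset is the distance from the TCP to the grasp point, in m); z points along the fingers, y is the direction in which the jaws open and shut (so a half turn about z gives the same grasp; the last joint's range is limited). The gripper opens to 85 mm and grips with 20 to 120 N. Pads are 22 mm wide; open, the fingers measure 114 mm over their backs; the gripper's body (76 mm by 85 mm) begins 54 mm behind the grasp point. The pads swing forward as they close: fully open they stand 13 mm farther back than shut.
Start: joints at [-1.054, 0.385, 0.008, 0, -1.194, -0.259], TCP at [0.159, -0.604, 0.192] pointing down, gripper open.
Joint ranges: [-3.14, 3.14], [-1.21, 2.06], [-1.07, 1.41], [-3.16, 2.05], [-2.99, -0.16], [-3.1, 3.1]. Speed limits (rad/s): [2.79, 2.79, 3.14, 3.14, 3.14, 3.14].

## Interface

Orientations are given as a unit quaternion [w, x, y, z].
In Python, from rig import r gives the robot as it stands. Calls block until the motion is done:
- r.move_ptp(position, orientation): joint-space move of the TCP to a pose.
- r.move_straight(position, vel=0.15, attitude=None): straight line of the TCP; attitude=None keeps the orientation; vel is the mean speed in m/s.
- r.movej(angles): joint-space move.
- r.open_gripper() and r.clamp(force=None): open the fingers fully, or close them until they stop; force is the grip in N (None keeps the last).
- r.sleep(seconds).
- r.solve_ik(position, orientation): joint angles nearest the present ones, or None.
- r.observe(): the state.
- r.camera(name): name is "side" or "top"; returns (picture, depth): 384x512x3 uint8, red, green, blue; 384x512 float32, m along the optical axis (not along the pixel's ray), 0 where there is no reading.
- r.get_calibration(name): a dict with "camera_matrix" (3x3 intrinsics, pixels), "k1" (the pictures are not rectified: a ray, as slopes to the right and down, at radius r is drawn at 1 + k1 r^2 times it, then the intrinsics apply), "R" (3x3) and "t" (3): a world point X has camera coordinates R X + t. Camera axes: x right, y down, z forward; pixel columns grow to the right and rows downward; lengths in m; the calibration is good to about 2 mm. A picture is of the moment at which its call begins. get_calibration takes no time and is no camera call.
A pose or a line that the arm cannot do raises r.IKError and nothing moves.
- r.job_done(): hands the job in, once; it reports no verdict.
The state is a dict: "t": time; "joints": joint angles; "dq": joint speeds; "joint_torque": joint torques, N m; "position": TCP position; "orientation": TCP orientation; "force": force on the tool from outside, world axes, zero at the start; "moment": the same for the moment, N m; "gripper_width": opening from 0.0 (shut) to 1.0 (fully open).
Only numpy, scipy, OpenCV 4.12 (cv2) and the standard library are available. Lean on these libraries where they do the work, as an engineer would, in place of code of your own. Each camera call takes 0.05 s, during which the arm holds its last target. There are 200 camera calls.

## Task

Push the oblong metal tin along the worktop, under the swinging flap and right into the food case, so far that the flap swings shut behind it once you draw back. Only push it with the fingers: do not pick it up or tip it over, and leave the other things on the worktop where they stand.

Things in the scene. Friction and masses are not known exactly. Their poses are not given: they have to be found in the camera images.
- case: Fixed food case, clear panels in a steel frame, 190 mm high, no floor or step. Origin: on the worktop, mid-opening, in the plane of the shut flap; x points through the opening into the case, y left as seen looking in, z up. Opening: y -85 to +85 mm, 165 mm high under a steel cross-bar. Case spans x -7 to 246, y -97 to 232 mm; beyond y = 91 is a closed side bay. Clear end wall at x = 238 mm.
- flap (a joint): Flap hinge, rad: 0 hanging shut, grows to 1.5 as the lower edge swings into the case. White plastic plate 164 mm wide, 4 mm thick, 160 g, hung from a rod 165 mm above the worktop in the case's plane x = 0. It swings only inwards, moves freely (under 2 N to push open) and falls shut by its own weight when nothing is under it.
- flap_edge (a point): Middle of the flap's lower edge, 139 mm below the rod and 26 mm above the worktop when shut. The flap rests on the tin as this goes under, and slips off only when the tin's rear edge is more than 52 mm past the plane x = 0 of the case; it also rests on fingers or gripper until they are drawn out.
- tin_center (a point): Centre (18 mm up) of the loose oblong metal tin, lid on: 85 mm along its x, 110 mm along its y, 36 mm high, flat on the worktop before the case, 175 to 350 g. Its x starts within 0.35 rad of the case's x, its centre up to 80 mm left or right of the opening's middle. Ordinary friction: 1 to 5 N to push.
- round_tin_mid (a point): Middle (18 mm up) of a round metal tin, 80 mm across, 36 mm high, loose: leave alone.
- jar_mid (a point): Middle (42 mm up) of an amber glass jar, 54 mm across, 85 mm high, loose: leave alone.
- mug_mid (a point): Middle (42 mm up) of a white mug, 78 mm across, 85 mm high, handle on its y side, loose: leave alone.
- bowl_mid (a point): Middle (25 mm up) of a white bowl, 130 mm across, 50 mm high, loose: leave alone.
- can_mid (a point): Middle (45 mm up) of a plain steel can, 66 mm across, 90 mm high, loose: leave alone.
- tin: The same oblong tin; origin at the centre of its underside.
Not all that is in view belongs to the job. What is shaped like the tin but pink or red is not meant.

How it is judged:
By the outcome, as a careful person would: the job done as asked, in the order asked, and still so for the second after the job is handed in, with the robot touching nothing.
It also fails if it takes over 67 s, if anything falls off the work surface, if the arm or the gripper's body presses on something with over 40 N, if the wrist force passes 120 N, or if a joint passes its speed limit or range.

## Working session

There is one attempt and no reset: what is moved stays moved. The work goes in short steps, each a Python script; the robot and the scene stay as the last script left them, time stands still between calls to the robot, and variables do not carry over. Pictures are saved under pics/ and viewed, about 8 in all and at most 12, crops included, and the job is handed in when it is done.

```bash
mkdir -p pics; ls; cat > h.py <<'E'
import numpy as np, cv2
from rig import r
def ray(n,u,v):
    c=r.get_calibration(n);K=np.array(c["camera_matrix"]);R=np.array(c["R"]);t=np.array(c["t"])
    p=cv2.undistortPoints(np.array([[[u,v]]],float),K,np.array([c["k1"],0,0,0.]))[0,0]
    return -R.T@t, R.T@np.array([p[0],p[1],1.])
def onz(n,u,v,z):
    o,d=ray(n,u,v); return o+d*(z-o[2])/d[2]
def proj(n,X):
    c=r.get_calibration(n);K=np.array(c["camera_matrix"]);R=np.array(c["R"]);t=np.array(c["t"])
    return cv2.projectPoints(np.array(X,float).reshape(-1,3),cv2.Rodrigues(R)[0],t,K,np.array([c["k1"],0,0,0.]))[0][:,0]
def depthpt(n,u,v,D):
    o,d=ray(n,u,v); return o+d*D[int(v),int(u)]
def snap(n,f):
    im,D=r.camera(n); cv2.imwrite(f"pics/{f}.png",im[...,::-1]); np.save(f"pics/{f}.npy",D); return im,D
E
python3 - <<'E'
from h import *
for n in("top","side"):
    snap(n,n+"0"); o,d=ray(n,256,192); print(n,o,d)
print(r.observe(), r.grip_point_offset)
E
```

```text
pics
top [ 0.40585489 -0.02582749  1.37200545] [ 0.11484253  0.02239433 -0.99320037]
side [0.32503162 1.03646508 0.77864118] [ 0.16808566 -0.82961629 -0.53252278]
{'t': 0.1, 'joints': array([-1.05434540e+00,  3.85502154e-01,  6.80066269e-03, -4.41066087e-04,
       -1.19399434e+00, -2.58587740e-01]), 'dq': array([ 0.00096231, -0.00067381,  0.00351846,  0.00070053, -0.00040667,
       -0.00118545]), 'joint_torque': array([-6.55489057e-04, -3.93320775e+01,  1.88930064e+01,  4.19794902e+00,
       -2.60617227e-03,  5.57025828e-06]), 'position': array([ 0.15924886, -0.60377188,  0.1906315 ]), 'orientation': array([-1.69119846e-04, -1.28493954e-01,  9.91709816e-01,  9.56790042e-04]), 'force': array([ 0.38939178, -0.41610943,  0.00527999]), 'moment': array([-0.00862458,  0.01346557,  0.00814863]), 'gripper_width': 0.9988421302608406} 0.0187
```

View pics/top0.png

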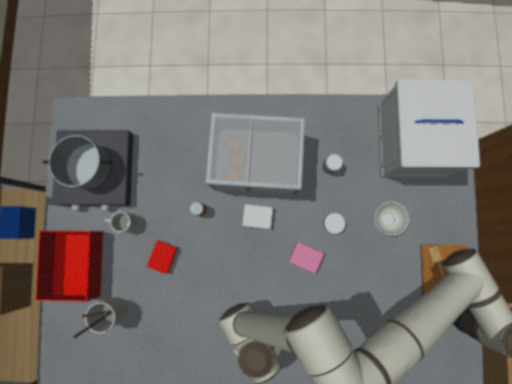

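View pics/side0.png

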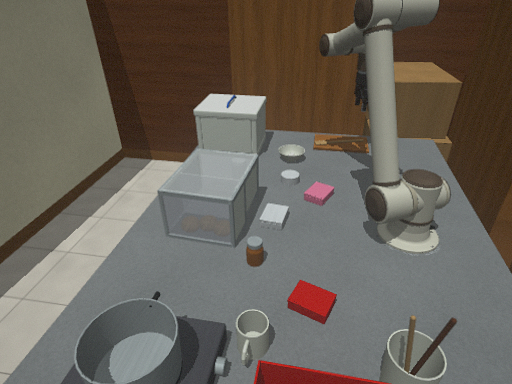

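Top view: the candidates for the tin are the plain metal/white oblong at (258,216), the pink one at (307,257), the red one at (162,256) and the round tin at (335,223). By the description I choose (258,216). The case is at (207–305, 114–190), with its opening on the right-hand part facing the robot. Next I take a close crop.

```bash
python3 - <<'E'
from h import *
a=cv2.imread("pics/top0.png")[100:245,190:350]; b=cv2.imread("pics/side0.png")[135:275,155:335]
a=cv2.resize(a,(640,580),interpolation=cv2.INTER_CUBIC);cv2.imwrite("pics/ca.png",a)
b=cv2.resize(b,(720,560),interpolation=cv2.INTER_CUBIC);cv2.imwrite("pics/cb.png",b)
im=cv2.imread("pics/top0.png");D=np.load("pics/top0.npy")
# tin by height: points 30-42mm high near
def P(n,D):
    v,u=np.mgrid[0:384,0:512];c=r.get_calibration(n)
    p=cv2.undistortPoints(np.stack([u.ravel(),v.ravel()],1).astype(float)[:,None],np.array(c["camera_matrix"]),np.array([c["k1"],0,0,0.]))[:,0]
    d=np.c_[p,np.ones(len(p))]*D.reshape(-1,1)
    return ((d-np.array(c["t"]))@np.array(c["R"])).reshape(384,512,3)
X=P("top",D);np.save("pics/X.npy",X)
print(np.round(X[216,258],3),np.round(X[223,335],3),np.round(X[235,258],3))
m=np.zeros((384,512),np.uint8);m[200:235,235:280]=((X[200:235,235:280,2]>.022)&(X[200:235,235:280,2]<.05))*255
cs,_=cv2.findContours(m,0,2);c=max(cs,key=cv2.contourArea)
g=[onz("top",u,v,.036)[:2] for u,v in c[:,0]]
print(cv2.minAreaRect(np.array(g,np.float32)*1000),cv2.boundingRect(c))
gr=cv2.cvtColor(im,cv2.COLOR_BGR2GRAY);w=gr[200:235,235:280];t,mm=cv2.threshold(w,0,255,cv2.THRESH_OTSU);print(t)
cs,_=cv2.findContours(mm,0,2);c=max(cs,key=cv2.contourArea)+[235,200]
g=[onz("top",u,v,.036)[:2] for u,v in c[:,0]]
print(cv2.minAreaRect(np.array(g,np.float32)*1000))
for u,v in((335,223),(197,209),(334,162),(391,218)):print(u,v,np.round(onz("top",u,v,.04),3))
E
```

```text
[ 0.467 -0.004  0.038] [ 0.441 -0.3    0.035] [ 0.394 -0.003  0.001]
((466.6724853515625, 0.43132781982421875), (109.40078735351562, 80.73130798339844), 83.09217834472656) (242, 205, 31, 24)
150.0
((467.2369689941406, 0.7975692749023438), (107.73448944091797, 84.65409088134766), 83.75628662109375)
335 223 [ 0.441 -0.299  0.04 ]
197 209 [0.493 0.232 0.04 ]
334 162 [ 0.678 -0.299  0.04 ]
391 218 [ 0.46  -0.515  0.04 ]
```

View pics/ca.png

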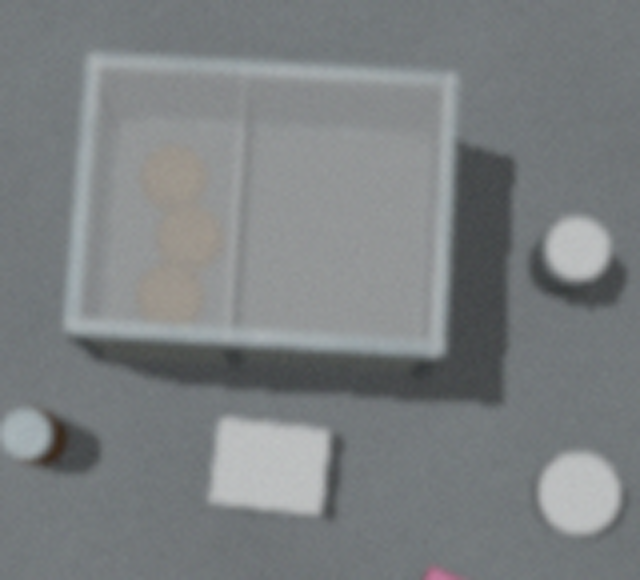

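View pics/cb.png

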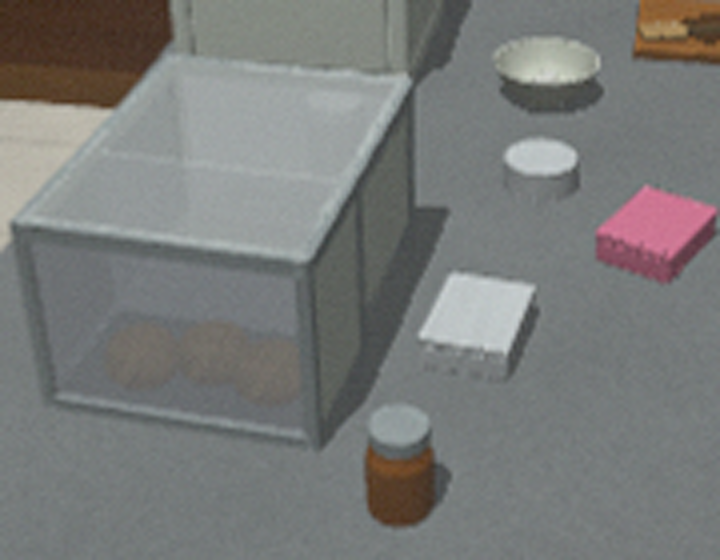

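The crops confirm a grey-white oblong tin, with the jar to its left and the pink decoy to its right. Now I measure the case frame from its top rim at z = 0.19.

```bash
cat >> h.py <<'E'
def rect(C, L):
    # rigid 2D fit: world = R(th) L + o
    L=np.array(L);C=np.array(C);a=L-L.mean(0);b=C-C.mean(0)
    th=np.arctan2((a[:,0]*b[:,1]-a[:,1]*b[:,0]).sum(),(a*b).sum());R=np.array([[np.cos(th),-np.sin(th)],[np.sin(th),np.cos(th)]])
    return C.mean(0)-R@L.mean(0),th,np.abs(a@R.T-b).max()
E
python3 - <<'E'
from h import *
px=np.array([(88,52),(458,73),(443,356),(65,332)])/4+[190-.4,100-.4]
C=[onz("top",u,v,.19)[:2] for u,v in px]
print(np.round(C,3));C=np.array(C)
print([np.linalg.norm(C[i]-C[i-1]) for i in range(4)])
o,th,e=rect(C,[(.246,.232),(.246,-.097),(-.007,-.097),(-.007,.232)]);print("case",o,th,e)
# side check: near-bottom corner (crop 318,447) and top front (308,262), near back bottom (50,403)
R=np.array([[np.cos(th),-np.sin(th)],[np.sin(th),np.cos(th)]])
for (u,v),z,l in(((318,447),0,(-.007,.232)),((308,264),.19,(-.007,.232)),((50,403),0,(.246,.232)),((412,75),.19,(-.007,-.097))):
    p=onz("side",u/4+155-.4,v/4+135-.4,z); print(np.round(p,3),"pred",np.round(o+R@l,3))
# tin corners in side (top)
tp=np.array([(458,272),(537,287),(505,364),(420,342)])/4+[155-.4,135-.4]
T=np.array([onz("side",u,v,.036)[:2] for u,v in tp]);print("tin side",T.round(3),T.mean(0))
t=np.array([.467,.0005]);print("tin in case",R.T@(t-o))
E
```

```text
[[ 0.825  0.159]
 [ 0.805 -0.167]
 [ 0.554 -0.151]
 [ 0.575  0.174]]
[np.float64(0.2507760570096597), np.float64(0.32701606545422013), np.float64(0.2511148386879685), np.float64(0.32635894193050036)]
case [ 0.5665094 -0.0561808] -0.062426195276062905 0.0014221139490696033
[0.578 0.173 0.   ] pred [0.574 0.176]
[0.575 0.181 0.19 ] pred [0.574 0.176]
[0.823 0.157 0.   ] pred [0.827 0.16 ]
[ 0.558 -0.156  0.19 ] pred [ 0.553 -0.153]
tin side [[ 0.496 -0.055]
 [ 0.419 -0.042]
 [ 0.433  0.079]
 [ 0.511  0.061]] [0.4644549  0.01091081]
tin in case [-0.10285164  0.05036243]
```

```bash
cat >> h.py <<'E'
from scipy.spatial.transform import Rotation as Ro
O=np.array([.5665,-.0562]);TH=-.0624
def W(x,y,z): c,s=np.cos(TH),np.sin(TH);return [O[0]+c*x-s*y,O[1]+s*x+c*y,z]
def quat(zx,yv):
    # tool z and jaw y given in case frame
    z=np.array(zx,float);z/=np.linalg.norm(z);y=np.array(yv,float);M=np.c_[np.cross(y,z),y,z]
    q=(Ro.from_euler('z',TH)*Ro.from_matrix(M)).as_quat();return [q[3],*q[:3]]
def tilt(a,s=1): return quat([np.cos(a),0,-np.sin(a)],[0,s,0])
E
python3 - <<'E'
from h import *
for s in(1,-1):
    q=quat([0,0,-1],[s,0,0])
    for p in((-.102,.15,.3),(-.102,.15,.01),(-.102,.066,.01)):print(s,p,r.solve_ik(W(*p),q))
for a in(30,35,40,45,50,60):
  for s in(1,-1):
    for p in((-.21,0,.015),(.07,0,.015)):
        k=r.solve_ik(W(*p),tilt(np.radians(a),s));print(a,s,p,None if k is None else np.round(k,2))
E
```

```text
1 (-0.102, 0.15, 0.3) [ 0.54378209  0.07881487 -0.12735186  0.         -1.3646296   2.53541056]
1 (-0.102, 0.15, 0.01) [ 0.54378209  0.37405449 -0.55958638  0.         -0.63715546  2.53541056]
1 (-0.102, 0.066, 0.01) [ 0.38180372  0.353771   -0.59630546  0.         -0.62071986  2.69738894]
-1 (-0.102, 0.15, 0.3) [ 0.54378209  0.07881487 -0.12735186  0.         -1.3646296  -0.60618209]
-1 (-0.102, 0.15, 0.01) [ 0.54378209  0.37405449 -0.55958638  0.         -0.63715546 -0.60618209]
-1 (-0.102, 0.066, 0.01) [ 0.38180372  0.353771   -0.59630546  0.         -0.62071986 -0.44420372]
30 1 (-0.21, 0, 0.015) None
30 1 (0.07, 0, 0.015) [-0.53  0.64 -0.79 -2.63 -0.93  1.49]
30 -1 (-0.21, 0, 0.015) None
30 -1 (0.07, 0, 0.015) [-0.53  0.64 -0.79 -2.63 -0.93 -1.65]
35 1 (-0.21, 0, 0.015) None
35 1 (0.07, 0, 0.015) [-0.5   0.57 -0.73 -2.58 -0.72  1.39]
35 -1 (-0.21, 0, 0.015) None
35 -1 (0.07, 0, 0.015) [-0.5   0.57 -0.73 -2.58 -0.72 -1.75]
40 1 (-0.21, 0, 0.015) None
40 1 (0.07, 0, 0.015) [-0.45  0.5  -0.63 -2.48 -0.49  1.22]
40 -1 (-0.21, 0, 0.015) None
40 -1 (0.07, 0, 0.015) [-0.45  0.5  -0.63 -2.48 -0.49 -1.92]
45 1 (-0.21, 0, 0.015) None
45 1 (0.07, 0, 0.015) [-0.32  0.44 -0.47 -2.1  -0.21  0.73]
45 -1 (-0.21, 0, 0.015) None
45 -1 (0.07, 0, 0.015) [-0.32  0.44 -0.47 -2.1  -0.21 -2.42]
50 1 (-0.21, 0, 0.015) [-0.68  0.16 -0.99 -2.   -0.42  0.96]
50 1 (0.07, 0, 0.015) None
50 -1 (-0.21, 0, 0.015) [-0.68  0.16 -0.99 -2.   -0.42 -2.18]
50 -1 (0.07, 0, 0.015) None
60 1 (-0.21, 0, 0.015) None
60 1 (0.07, 0, 0.015) None
60 -1 (-0.21, 0, 0.015) None
60 -1 (0.07, 0, 0.015) None
```

```bash
python3 - <<'E'
from h import *
q=quat([0,0,-1],[-1,0,0])
r.clamp(20)
p=r.observe()["position"]; r.move_straight([p[0],p[1],.3],vel=.3)
r.move_ptp(W(-.102,.15,.25),q)
r.move_straight(W(-.102,.15,.010),vel=.2)
r.move_straight(W(-.102,.12,.010),vel=.1)
print(r.observe()["force"])
r.move_straight(W(-.102,.064,.010),vel=.05)
s=r.observe();print(s["force"],s["position"],s["t"])
r.move_straight(W(-.102,.13,.010),vel=.15)
r.move_straight(W(-.102,.15,.25),vel=.3)
s=r.observe();print(s["t"])
r.open_gripper()
# retreat towards the tilted start, high, behind tin
q2=tilt(np.radians(46))
r.move_ptp(W(-.24,0,.25),q2)
print(r.observe()["t"])
im,_=snap("top","top1");snap("side","side1")
a=im[90:260,180:350,::-1];cv2.imwrite("pics/c1.png",cv2.resize(a,(600,600),interpolation=cv2.INTER_CUBIC))
E
```

```text
[ 0.57986338  0.55962295 -0.62198647]
[-0.16675553  0.10300133  0.28308686] [0.46879638 0.01423122 0.01002403] 7.1667
8.7083Traceback (most recent call last):
  File "<stdin>", line 17, in <module>
rig.IKError: the arm cannot take that pose within its joint ranges
```

```bash
python3 - <<'E'
from h import *
print(r.observe()["gripper_width"])
for a in(46,50,55,60,90):
  for p in((-.24,0,.25),(-.2,0,.15),(-.19,0,.08),(-.19,0,.01),(-.175,0,.008)):
    k=r.solve_ik(W(*p),tilt(np.radians(a)));print(a,p,None if k is None else np.round(k,2))
im,_=snap("top","top1");snap("side","side1")
a=im[90:260,180:350,::-1];cv2.imwrite("pics/c1.png",cv2.resize(a,(600,600),interpolation=cv2.INTER_CUBIC))
E
```

```text
0.9968439146716441
46 (-0.24, 0, 0.25) None
46 (-0.2, 0, 0.15) None
46 (-0.19, 0, 0.08) None
46 (-0.19, 0, 0.01) None
46 (-0.175, 0, 0.008) None
50 (-0.24, 0, 0.25) None
50 (-0.2, 0, 0.15) None
50 (-0.19, 0, 0.08) None
50 (-0.19, 0, 0.01) [-0.69  0.22 -0.99 -2.08 -0.45  1.06]
50 (-0.175, 0, 0.008) [-0.66  0.24 -0.97 -2.12 -0.44  1.08]
55 (-0.24, 0, 0.25) None
55 (-0.2, 0, 0.15) None
55 (-0.19, 0, 0.08) None
55 (-0.19, 0, 0.01) None
55 (-0.175, 0, 0.008) None
60 (-0.24, 0, 0.25) [ 0.85 -0.65 -0.99  0.51 -0.96 -2.73]
60 (-0.2, 0, 0.15) None
60 (-0.19, 0, 0.08) None
60 (-0.19, 0, 0.01) None
60 (-0.175, 0, 0.008) None
90 (-0.24, 0, 0.25) [ 0.38 -0.2  -0.51  0.   -1.27 -2.01]
90 (-0.2, 0, 0.15) [ 0.33 -0.03 -0.63  0.   -0.97 -1.96]
90 (-0.19, 0, 0.08) [ 0.32  0.09 -0.72  0.   -0.76 -1.95]
90 (-0.19, 0, 0.01) [ 0.32  0.23 -0.81 -0.   -0.53 -1.95]
90 (-0.175, 0, 0.008) [ 0.3   0.26 -0.77 -0.   -0.54 -1.94]
```

View pics/c1.png

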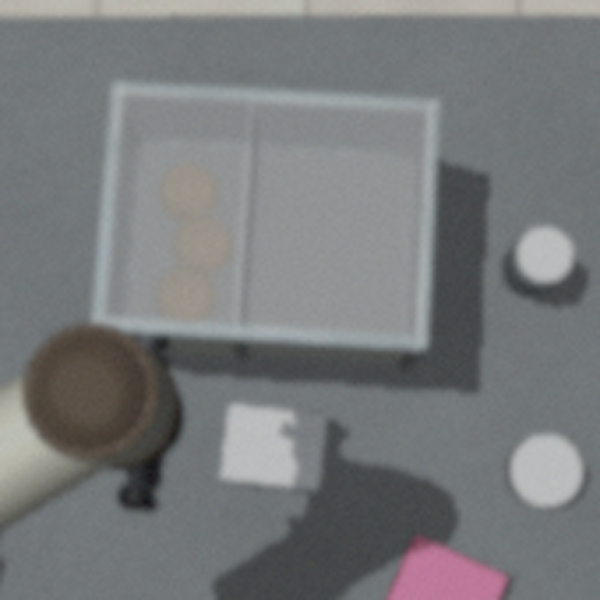

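```bash
python3 - <<'E'
from h import *
s=r.observe();print(s["position"],s["orientation"],s["t"])
print(proj("top",s["position"]),proj("side",s["position"]))
for u,v in((222,222),(223,189)):print(onz("top",u,v,.25))
D=np.load("pics/top1.npy");print(depthpt("top",222,222,D),depthpt("top",257,217,D),depthpt("top",205,200,D))
print(proj("side",[.467,0,.036]))
E
```

```text
[0.47403481 0.09988157 0.25002532] [ 4.28166624e-05 -6.84705209e-01  7.28820125e-01  6.16371777e-06] 9.5917
[[225.02575213 210.78931649]] [[268.56613777 173.48319882]]
[0.43765514 0.10925973 0.25      ]
[0.54534092 0.10744944 0.25      ]
[0.43436904 0.09530041 0.36594311] [4.63678385e-01 2.05970236e-04 2.94795056e-02] [0.47249784 0.0979281  0.64785477]
[[274.41257654 211.50840969]]
```

View pics/side1.png

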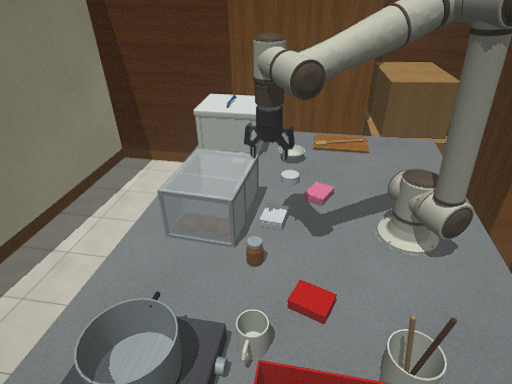

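The tin has not moved: it is still at about (258,217) in the top view. I suspect the fingers were open and straddled it, so I check the clamp.

```bash
python3 - <<'E'
from h import *
r.clamp(20);s=r.observe();print(s["gripper_width"],s["t"]);r.sleep(.3);print(r.observe()["gripper_width"])
im,_=snap("top","t2");b,_=snap("side","s2")
a=np.hstack([cv2.resize(im[150:260,190:300],(400,400)),cv2.resize(b[100:200,220:320],(400,400))])
cv2.imwrite("pics/c2.png",a[...,::-1])
E
```

```text
-0.0008638279870053043 10.3583
4.617593743203118e-05
```

View pics/c2.png

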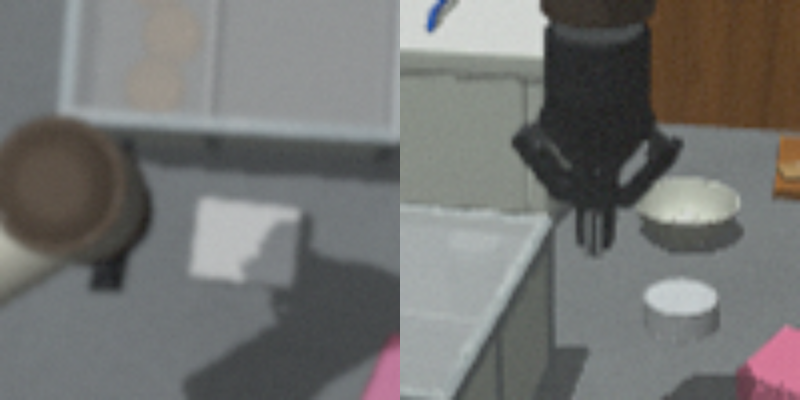

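```bash
python3 - <<'E'
from h import *
D=np.load("pics/s2.npy");im=cv2.imread("pics/s2.png")
for v in range(138,182,3):print(v,im[v,268],np.round(depthpt("side",268,v,D),3),np.round(depthpt("side",266,v,D),3))
s=r.observe();print(s["position"],s["joints"])
for z in(.25,.27,.29,.30):print(z,proj("side",[.474,.0999,z]))
E
```

```text
138 [36 41 41] [0.475 0.111 0.374] [0.481 0.109 0.372]
141 [40 39 35] [0.477 0.095 0.357] [0.48  0.114 0.365]
144 [39 38 34] [0.477 0.096 0.348] [0.48  0.115 0.356]
147 [51 51 50] [0.477 0.098 0.339] [0.48  0.114 0.346]
150 [48 46 42] [0.476 0.103 0.332] [0.48  0.114 0.336]
153 [63 62 64] [0.475 0.106 0.323] [0.481 0.11  0.325]
156 [55 57 53] [0.474 0.113 0.317] [0.48  0.114 0.317]
159 [58 58 56] [0.474 0.111 0.306] [0.481 0.11  0.305]
162 [60 60 57] [0.474 0.113 0.297] [0.48  0.111 0.295]
165 [129 129 124] [ 0.562 -0.434 -0.005] [ 0.572 -0.435 -0.006]
168 [124 124 116] [ 0.557 -0.403 -0.004] [ 0.566 -0.399 -0.003]
171 [130 130 122] [ 0.552 -0.375 -0.005] [ 0.56  -0.364  0.   ]
174 [125 125 120] [ 0.547 -0.343 -0.003] [ 0.557 -0.344 -0.004]
177 [134 131 126] [ 0.543 -0.319 -0.005] [ 0.551 -0.313 -0.002]
180 [128 130 123] [ 0.537 -0.284 -0.   ] [ 0.547 -0.29  -0.005]
[0.47403375 0.09985034 0.24998598] [ 5.43761958e-01  1.02460385e-01 -2.23704362e-01 -9.82976399e-06
 -1.24468633e+00 -6.06207484e-01]
0.25 [[268.57615863 173.49408645]]
0.27 [[268.62388373 167.8212019 ]]
0.29 [[268.67273696 162.03385059]]
0.3 [[268.69759972 159.09606152]]
```

The fingertip really sits about 40 mm higher than reported: at reported z = 0.25 it shows at z ≈ 0.29, with x and y right. That explains the first pass going over the tin. I repeat the push with that correction and check the tip height before contact.

```bash
cat >> h.py <<'E'
def tip(f,x,y,shut=True):
    b,D=snap("side",f); o=r.observe()["position"]; u,_=proj("side",o)[0]; out=[]
    for v in range(100,300):
        p=depthpt("side",int(round(u)),v,D)
        if D[v,int(round(u))]>0 and abs(p[0]-o[0])<.03 and abs(p[1]-o[1])<.03 and b[v,int(round(u))].max()<95: out.append(p)
    return out[-1] if out else None
E
python3 - <<'E'
from h import *
r.move_straight(W(-.102,.15,.03),vel=.25)
r.move_straight(W(-.102,.15,-.024),vel=.08)
s=r.observe();print(s["force"],s["position"],s["t"])
t=tip("s3",0,0);print("tip",t)
E
```

```text
[ 0.40777573 -0.74010877 -0.39852079] [ 0.4744924   0.10009102 -0.0235979 ] 12.6167
tip [ 0.47492067  0.09547257 -0.00341741]
```

```bash
python3 - <<'E'
from h import *
for y in(.125,.11,.095,.08,.066):
    r.move_straight(W(-.102,y,-.024),vel=.05)
    s=r.observe();print(y,s["force"].round(2),s["position"].round(4))
r.move_straight(W(-.102,.12,-.024),vel=.15)
r.move_straight(W(-.102,.15,.2),vel=.3)
im,_=snap("top","top4");snap("side","side4");print(r.observe()["t"])
a=im[90:260,180:350,::-1];cv2.imwrite("pics/c4.png",cv2.resize(a,(600,600),interpolation=cv2.INTER_CUBIC))
for a in(44,46,48,50,52):
  for p in((-.19,0,.0),(-.17,0,-.0),(-.17,0,-.025),(-.13,0,-.03),(0,0,-.03),(.09,0,-.03)):
    k=r.solve_ik(W(*p),tilt(np.radians(a)));print(a,p,None if k is None else np.round(k,2))
E
```

```text
0.125 [ 0.88  0.8  -0.14] [ 0.4726  0.0747 -0.0239]
0.11 [ 0.63 -0.09 -0.5 ] [ 0.4714  0.0595 -0.024 ]
0.095 [ 0.78  0.86 -0.1 ] [ 0.4704  0.0445 -0.024 ]
0.08 [0.08 0.37 0.07] [ 0.4695  0.0295 -0.024 ]
0.066 [-0.16  0.46 -0.37] [ 0.4686  0.0156 -0.024 ]
16.6083
44 (-0.19, 0, 0.0) None
44 (-0.17, 0, -0.0) None
44 (-0.17, 0, -0.025) None
44 (-0.13, 0, -0.03) None
44 (0, 0, -0.03) [-0.54  0.57 -0.81 -2.55 -0.64  1.42]
44 (0.09, 0, -0.03) [-0.42  0.59 -0.57 -2.5  -0.44  1.23]
46 (-0.19, 0, 0.0) None
46 (-0.17, 0, -0.0) None
46 (-0.17, 0, -0.025) None
46 (-0.13, 0, -0.03) None
46 (0, 0, -0.03) [-0.52  0.54 -0.77 -2.51 -0.54  1.35]
46 (0.09, 0, -0.03) [-0.39  0.57 -0.51 -2.39 -0.33  1.09]
48 (-0.19, 0, 0.0) None
48 (-0.17, 0, -0.0) None
48 (-0.17, 0, -0.025) None
48 (-0.13, 0, -0.03) None
48 (0, 0, -0.03) [-0.49  0.51 -0.72 -2.44 -0.44  1.24]
48 (0.09, 0, -0.03) [-0.31  0.55 -0.41 -2.14 -0.2   0.76]
50 (-0.19, 0, 0.0) [-0.8   0.31 -1.05 -2.19 -0.56  1.31]
50 (-0.17, 0, -0.0) [-0.72  0.31 -1.   -2.21 -0.51  1.24]
50 (-0.17, 0, -0.025) None
50 (-0.13, 0, -0.03) [-0.74  0.51 -1.03 -2.44 -0.68  1.54]
50 (0, 0, -0.03) [-0.44  0.49 -0.65 -2.33 -0.33  1.07]
50 (0.09, 0, -0.03) None
52 (-0.19, 0, 0.0) [-0.66  0.24 -0.97 -2.09 -0.41  1.05]
52 (-0.17, 0, -0.0) [-0.6   0.25 -0.92 -2.09 -0.37  0.99]
52 (-0.17, 0, -0.025) None
52 (-0.13, 0, -0.03) [-0.68  0.45 -0.97 -2.39 -0.55  1.4 ]
52 (0, 0, -0.03) [-0.32  0.45 -0.55 -2.03 -0.17  0.66]
52 (0.09, 0, -0.03) None
```

View pics/c4.png

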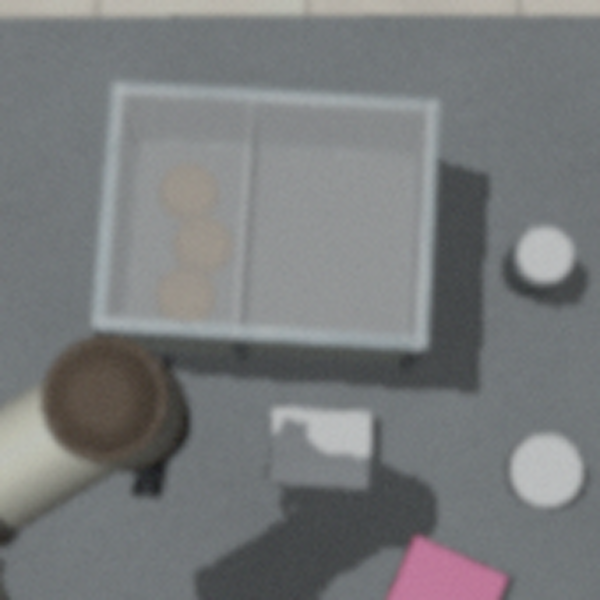

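The tin moved right as planned. Next I check its pose and fit a small forward model, so the wrist flip to the tilted pose can be planned clear of things.

```bash
cat >> h.py <<'E'
def fkp(q,P,full=False):
    d1,a1,L2,L4,o,Lt,a3=P; E=lambda ax,a:Ro.from_euler(ax,a).as_matrix()
    A=E('z',q[0]);B=A@E('y',q[1]-q[2]);C=B@E('x',-q[3]*1.0);T=C@E('y',-q[4])
    el=A@np.array([a1+L2*np.sin(q[1]),0,d1+L2*np.cos(q[1])])
    w=el+B@np.array([0,0,a3])+B@np.array([L4,0,0]); w2=w+C@np.array([0,o,0]); t=w2+T@np.array([Lt,0,0])
    return (el,w,w2,t,T[:,0]) if full else (t,T[:,0])
E
cat > fit.py <<'E'
from h import *
from scipy.optimize import least_squares
S=[]
for a in(42,46,50,90):
  for x in(-.2,-.13,-.07,0,.07):
    for y in(-.05,.05):
      for z in(0,.1,.25):
        p=W(x,y,z);q=tilt(np.radians(a));k=r.solve_ik(p,q)
        if k is not None:S.append((k,p,Ro.from_quat([*q[1:],q[0]]).as_matrix()[:,2]))
for sg in(1,-1):
    f=lambda P:np.concatenate([np.r_[fkp([*k[:3],sg*k[3],*k[4:]],P)[0]-p,(fkp([*k[:3],sg*k[3],*k[4:]],P)[1]-z)*.3] for k,p,z in S])
    s=least_squares(f,[.2,0,.5,.5,.1,.3,0]);print(sg,len(S),s.x.round(4),np.abs(s.fun).max())
im=cv2.imread("pics/top4.png")
# tin corners from crop c4 
px=np.array([(274,406),(375,411),(370,490),(269,486)])/600*170+[180-.4,90-.4]
C=np.array([onz("top",u,v,.036)[:2] for u,v in px])
o,th,e=rect(C,[(.0425,.055),(.0425,-.055),(-.0425,-.055),(-.0425,.055)]);c,s=np.cos(TH),np.sin(TH)
print("tin",o,th,e,"in case",np.array([[c,s],[-s,c]])@(o-O),th-TH)
s=r.observe();print(s["joints"],s["position"])
E
python3 fit.py
```

```text
1 58 [ 0.1606  0.      0.5649  0.4218 -0.1598  0.3374 -0.    ] 1.9905366244188372e-10
-1 58 [ 0.0094  0.1422  0.2607  0.351  -0.1479 -0.0513  0.0421] 0.3022529744484121
tin [ 0.46518375 -0.05315365] -0.05011395845161138 0.001658834509345633 in case [-0.10130903 -0.00327761] 0.012286041548388617
[ 5.43057245e-01  1.39005201e-01 -3.14461260e-01 -6.25631980e-04
 -1.12210298e+00 -6.06077414e-01] [0.47269393 0.09888368 0.19778123]
```

```bash
python3 - <<'E'
from h import *
q=quat([0,0,-1],[0,1,0]);Y=-.003
r.open_gripper()
r.move_ptp(W(-.205,Y,.15),q)
r.move_straight(W(-.205,Y,-.015),vel=.25)
r.move_straight(W(-.205,Y,-.040),vel=.08)
print(r.observe()["force"].round(2))
for x in(-.16,-.13,-.10,-.07):
    r.move_straight(W(x,Y,-.040),vel=.07);print(x,r.observe()["force"].round(2))
r.move_straight(W(-.12,Y,-.040),vel=.2)
r.move_straight(W(-.17,Y,.15),vel=.3)
s=r.observe();print(s["t"],s["joints"].round(3))
P=[.1606,0,.5649,.4218,-.1598,.3374,0]
for a in(42,44,46,48,50):
  for p in((-.16,0,0),(-.13,0,0),(-.13,0,.03),(-.10,0,-.02),(.085,0,-.02)):
    k=r.solve_ik(W(*p),tilt(np.radians(a)));print(a,p,None if k is None else np.round(k,2))
    if k is not None and p[0]==-.13: print([v.round(2) for v in fkp(k,P,True)])
E
```

```text
[ 0.33  0.61 -0.46]
-0.16 [ 0.05  1.48 -0.14]
-0.13 [-0.84 -1.11  0.88]
-0.1 [ 0.43 -0.45 -0.09]
-0.07 [-0.28  0.55 -0.06]
23.6167 [ 2.890e-01  3.300e-02 -5.680e-01 -1.000e-03 -9.710e-01 -1.923e+00]
42 (-0.16, 0, 0) None
42 (-0.13, 0, 0) None
42 (-0.13, 0, 0.03) [-0.76  0.34 -1.02 -2.29 -0.69  1.36]
[array([ 0.14, -0.13,  0.69]), array([ 0.2 , -0.19,  0.28]), array([ 0.19, -0.03,  0.26]), array([ 0.44, -0.05,  0.03]), array([ 0.74, -0.05, -0.67])]
42 (-0.1, 0, -0.02) None
42 (0.085, 0, -0.02) [-0.44  0.58 -0.61 -2.53 -0.5   1.28]
44 (-0.16, 0, 0) None
44 (-0.13, 0, 0) None
44 (-0.13, 0, 0.03) [-0.69  0.27 -0.96 -2.23 -0.56  1.2 ]
[array([ 0.12, -0.1 ,  0.7 ]), array([ 0.22, -0.18,  0.31]), array([ 0.19, -0.03,  0.26]), array([ 0.44, -0.05,  0.03]), array([ 0.72, -0.04, -0.69])]
44 (-0.1, 0, -0.02) [-0.75  0.6  -1.06 -2.5  -0.87  1.64]
44 (0.085, 0, -0.02) [-0.42  0.56 -0.56 -2.46 -0.41  1.18]
46 (-0.16, 0, 0) None
46 (-0.13, 0, 0) [-0.75  0.43 -1.03 -2.37 -0.68  1.46]
[array([ 0.17, -0.16,  0.67]), array([ 0.21, -0.19,  0.26]), array([ 0.2 , -0.03,  0.24]), array([ 0.44, -0.05,  0.  
[... 583 characters left out ...]
0.  ]), array([ 0.67, -0.04, -0.74])]
48 (-0.13, 0, 0.03) [-0.49  0.19 -0.83 -2.01 -0.31  0.79]
[array([ 0.09, -0.05,  0.72]), array([ 0.29, -0.15,  0.36]), array([ 0.21, -0.03,  0.28]), array([ 0.44, -0.05,  0.03]), array([ 0.67, -0.04, -0.74])]
48 (-0.1, 0, -0.02) [-0.67  0.48 -0.96 -2.44 -0.63  1.44]
48 (0.085, 0, -0.02) None
50 (-0.16, 0, 0) [-0.69  0.31 -0.98 -2.21 -0.49  1.21]
50 (-0.13, 0, 0) [-0.6   0.31 -0.9  -2.22 -0.43  1.12]
[array([ 0.14, -0.1 ,  0.7 ]), array([ 0.26, -0.18,  0.3 ]), array([ 0.22, -0.03,  0.26]), array([ 0.44, -0.05, -0.  ]), array([ 0.64, -0.04, -0.77])]
50 (-0.13, 0, 0.03) None
50 (-0.1, 0, -0.02) [-0.62  0.43 -0.91 -2.38 -0.51  1.32]
50 (0.085, 0, -0.02) None
```

```bash
python3 - <<'E'
from h import *
P=[.1606,0,.5649,.4218,-.1598,.3374,0]
k0=r.observe()["joints"];k1=r.solve_ik(W(-.13,-.003,.005),tilt(np.radians(48),-1));print(k1)
c,s=np.cos(TH),np.sin(TH)
def show(a,b):
  for f in np.linspace(0,1,9):
    el,w,w2,t,z=fkp(a+(b-a)*f,P,True);cf=np.array([[c,s],[-s,c]])@(t[:2]-O)
    print(round(f,2),"tip case",cf.round(3),t[2].round(3),"axis",z.round(2),"w2",w2.round(2),"w",w.round(2))
show(k0,k1)
up=np.array(k1);up[1]-=.3;print();show(k0,up);print();show(up,k1)
for a,x in((48,-.10),(46,-.05),(45,0),(45,.05),(44,.09),(44,.10)):
    k=r.solve_ik(W(x,-.003,-.025),tilt(np.radians(a),-1));print(a,x,None if k is None else k.round(2))
E
```

```text
[-0.66146912  0.32803267 -0.93953625 -2.25140628 -0.50690562 -1.92497846]
0.0 tip case [-0.17  -0.003] 0.149 axis [-0.  0. -1.] w2 [ 0.4  -0.05  0.49] w [0.35 0.1  0.49]
0.12 tip case [-0.224  0.021] 0.094 axis [-0.04  0.22 -0.98] w2 [ 0.36 -0.09  0.42] w [0.36 0.06 0.46]
0.25 tip case [-0.257  0.057] 0.059 axis [ 0.01  0.4  -0.91] w2 [ 0.31 -0.12  0.37] w [0.36 0.02 0.43]
0.38 tip case [-0.265  0.094] 0.041 axis [ 0.14  0.53 -0.84] w2 [ 0.26 -0.12  0.32] w [ 0.36 -0.02  0.4 ]
0.5 tip case [-0.249  0.118] 0.033 axis [ 0.32  0.56 -0.77] w2 [ 0.22 -0.11  0.29] w [ 0.35 -0.07  0.38]
0.62 tip case [-0.217  0.123] 0.029 axis [ 0.49  0.5  -0.71] w2 [ 0.19 -0.09  0.27] w [ 0.33 -0.1   0.35]
0.75 tip case [-0.179  0.102] 0.026 axis [ 0.63  0.35 -0.69] w2 [ 0.18 -0.06  0.26] w [ 0.3  -0.14  0.33]
0.88 tip case [-0.146  0.058] 0.018 axis [ 0.69  0.16 -0.7 ] w2 [ 0.19 -0.04  0.26] w [ 0.28 -0.17  0.31]
1.0 tip case [-0.13  -0.003] 0.005 axis [ 0.67 -0.04 -0.74] w2 [ 0.21 -0.04  0.26] w [ 0.24 -0.19  0.29]

0.0 tip case [-0.17  -0.003] 0.149 axis [-0.  0. -1.] w2 [ 0.4  -0.05  0.49] w [0.35 0.1 
[... 1370 characters left out ...]
.34]
0.62 tip case [-0.118 -0.012] 0.048 axis [ 0.73 -0.09 -0.68] w2 [ 0.2  -0.03  0.28] w [ 0.23 -0.18  0.33]
0.75 tip case [-0.121 -0.009] 0.034 axis [ 0.71 -0.07 -0.7 ] w2 [ 0.21 -0.03  0.27] w [ 0.23 -0.18  0.32]
0.88 tip case [-0.125 -0.006] 0.019 axis [ 0.69 -0.06 -0.72] w2 [ 0.21 -0.03  0.26] w [ 0.24 -0.19  0.3 ]
1.0 tip case [-0.13  -0.003] 0.005 axis [ 0.67 -0.04 -0.74] w2 [ 0.21 -0.04  0.26] w [ 0.24 -0.19  0.29]
48 -0.1 [-0.69  0.5  -0.97 -2.45 -0.66 -1.66]
46 -0.05 [-0.61  0.52 -0.88 -2.49 -0.63 -1.71]
45 0 [-0.53  0.54 -0.77 -2.5  -0.56 -1.79]
45 0.05 [-0.46  0.55 -0.64 -2.47 -0.45 -1.91]
44 0.09 [-0.42  0.58 -0.55 -2.46 -0.41 -1.95]
44 0.1 [-0.41  0.58 -0.52 -2.44 -0.39 -1.98]
```

```bash
python3 - <<'E'
from h import *
k1=np.array(r.solve_ik(W(-.13,-.003,.005),tilt(np.radians(48),-1)));up=k1.copy();up[1]-=.3
r.movej(up);r.movej(k1)
s=r.observe();print(s["t"],s["position"],s["force"].round(2))
im,D=snap("top","top5");b,E=snap("side","side5")
print(proj("top",s["position"]),proj("side",s["position"]))
a=np.hstack([cv2.resize(im[140:250,215:325],(400,400)),cv2.resize(b[150:250,220:320],(400,400))])
cv2.imwrite("pics/c5.png",a[...,::-1])
ax=np.array([.67,-.04,-.74])
for nm,t in(("toolshort",s["position"]-.04*ax),("zoff",s["position"]+[0,0,.04])):
    yv=np.array([.06,1,0])
    for d in(-.05,.05): # open finger ends (13 mm back)
        pt=t-.013*ax+yv*d; print(nm,d,"topcrop",((proj("top",pt)-[215,140])*400/110).round(),"sidecrop",((proj("side",pt)-[220,150])*4+[400,0]).round())
E
```

```text
26.0667 [ 0.43654016 -0.05065052  0.00480015] [-0.23 -0.05  0.67]
[[270.02901641 224.20945178]] [[284.10048453 211.40961525]]
toolshort -0.05 topcrop [[247. 342.]] sidecrop [[703. 188.]]
toolshort 0.05 topcrop [[151. 336.]] sidecrop [[686. 247.]]
zoff -0.05 topcrop [[249. 317.]] sidecrop [[676. 176.]]
zoff 0.05 topcrop [[152. 310.]] sidecrop [[657. 233.]]
```

View pics/c5.png

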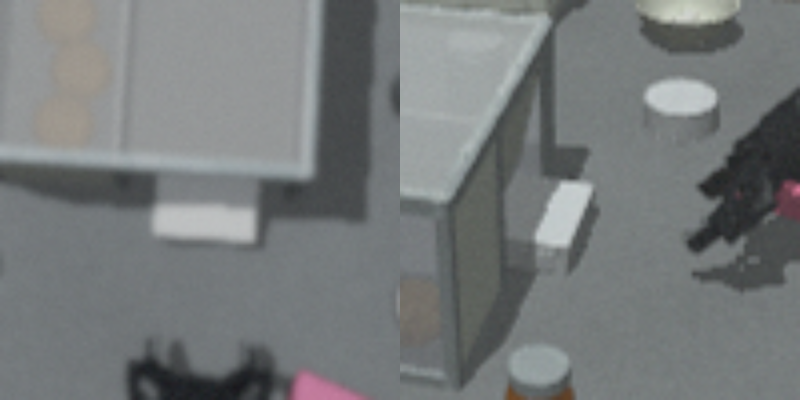

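The side view shows the finger ends at (693,245) and (703,190). This matches a tool 40 mm shorter along its axis, predicted at (686,247) and (703,188). The tin is straight and centred at the opening, so I push it in.

```bash
python3 - <<'E'
from h import *
Y=-.003
T=lambda a:tilt(np.radians(a),-1)
def go(x,a,v,z=-.024):
    r.move_straight(W(x,Y,z),vel=v,attitude=T(a)); s=r.observe();print(x,s["t"].__round__(2),s["force"].round(1),s["joints"].round(2))
go(-.11,48,.1)
for x,a in((-.05,46),(0,45),(.05,45),(.075,44),(.098,44)): go(x,a,.06)
im,D=snap("top","top6");b,E=snap("side","side6")
a=np.hstack([cv2.resize(im[120:230,215:325],(400,400)),cv2.resize(b[130:230,190:290],(400,400))])
cv2.imwrite("pics/c6.png",a[...,::-1])
E
```

```text
-0.11 26.67 [-0.1  0.2  0.1] [-0.71  0.5  -1.   -2.44 -0.68 -1.64]
-0.05 27.82 [-0.7 -0.3  0.1] [-0.6   0.52 -0.88 -2.48 -0.63 -1.72]
0 28.8 [-0.  -0.1 -1.2] [-0.53  0.53 -0.77 -2.5  -0.56 -1.8 ]
0.05 29.78 [ 0.4  0.2 -0.6] [-0.46  0.55 -0.64 -2.46 -0.45 -1.91]
0.075 30.35 [-0.4  0.7 -0.3] [-0.44  0.57 -0.59 -2.47 -0.44 -1.92]
0.098 30.88 [ 0.5 -0.2 -1.2] [-0.41  0.58 -0.53 -2.44 -0.39 -1.98]
```

View pics/c6.png

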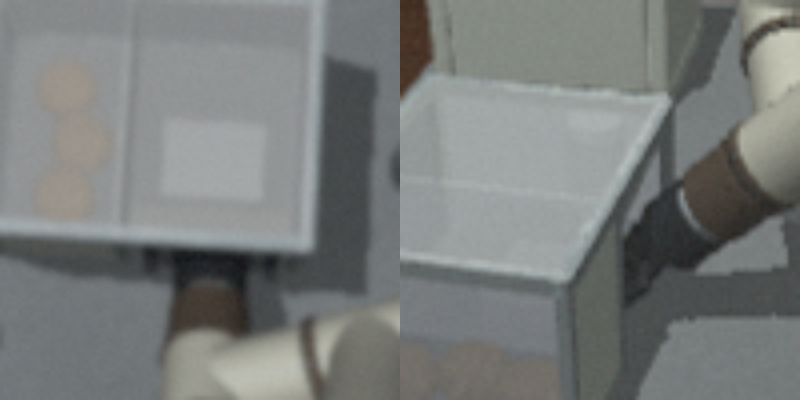

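The top view shows the tin inside the case, its outline at crop (162–266, 118–202). I measure its rear edge before drawing back.

```bash
python3 - <<'E'
from h import *
c,s=np.cos(TH),np.sin(TH)
for u,v in((165,118),(266,121),(262,203),(160,198)):
    p=onz("top",u*110/400+215-.4,v*110/400+120-.4,.036)[:2];print((np.array([[c,s],[-s,c]])@(p-O)).round(3))
E
```

```text
[0.149 0.055]
[ 0.152 -0.054]
[ 0.063 -0.055]
[0.061 0.055]
```

```bash
python3 - <<'E'
from h import *
Y=-.003
T=lambda a:tilt(np.radians(a),-1)
def go(x,a,v,z=-.024):
    r.move_straight(W(x,Y,z),vel=v,attitude=T(a)); s=r.observe();print(x,s["t"].__round__(2),s["force"].round(1))
try: go(.106,43,.05)
except r.IKError as e: print(e)
for x,a in((.05,45),(0,45),(-.05,46),(-.11,48)): go(x,a,.1)
k=np.array(r.observe()["joints"]);k[1]-=.3;r.movej(k);r.sleep(1)
im,D=snap("top","top7");b,E=snap("side","side7");print(r.observe()["t"])
a=np.hstack([cv2.resize(im[120:230,215:325],(400,400)),cv2.resize(b[130:230,190:290],(400,400))])
cv2.imwrite("pics/c7.png",a[...,::-1])
E
```

```text
0.106 31.29 [ 0.3 -0.8 -0.6]
0.05 32.0 [-0.2 -0.3  0.3]
0 32.65 [ 0.7 -0.1 -0.5]
-0.05 33.3 [ 0.3  0.6 -0.8]
-0.11 34.05 [-0.4 -1.  -0.2]
35.675
```

View pics/c7.png

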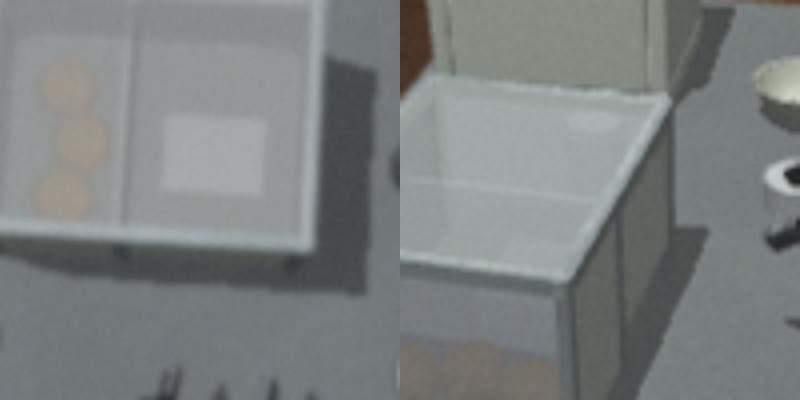

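The tin is inside with its rear edge at crop row ~195. The flap hangs shut, filling the opening as at the start. I run one quick difference check on the other objects, then hand in.

```bash
python3 - <<'E'
from h import *
a=cv2.imread("pics/top0.png",0);b=cv2.imread("pics/top7.png",0)
for n,(u,v) in dict(round=(335,223),jar=(197,209),can=(334,162),bowl=(391,218),mug=(120,222),pink=(307,257),red=(162,256)).items():
    w=22;A=a[v-w:v+w,u-w:u+w];B=b[v-12:v+12,u-12:u+12];m=cv2.matchTemplate(A,B,cv2.TM_CCOEFF_NORMED);_,s,_,l=cv2.minMaxLoc(m);print(n,l[0]-10,l[1]-10,round(s,3))
r.job_done();print(r.observe()["t"])
E
```

```text
round 0 0 0.999
jar 0 0 0.998
can 0 0 0.999
bowl 0 0 0.995
mug 0 0 0.997
pink -8 -3 0.767
red 0 0 0.936
the job is handed in; nothing more can be done
the job is handed in; nothing more can be done
```

The oblong tin is inside the case with the flap shut behind it, and I handed the job in at about 36 s of the allowed 67 s.

**What I did:** I pushed the tin about 50 mm sideways with shut fingers to centre it. Then I pushed it straight to the opening with the fingers open, and under the flap with the gripper tilted about 45°.

**A first pass that missed:** the real fingertips sit about 40 mm short of the reported TCP along the tool, so the first sideways push went over the tin without touching it. I measured this in the side camera, confirmed it in the tilted pose, and corrected all later moves.

**Last checks:**
- **Tin:** it stood straight in the case with its rear edge measured at about 62 mm past the flap plane. I then pushed about 8 mm further, so roughly 70 mm by command, against the 52 mm needed; I did not re-measure after that.
- **Flap:** the side view showed it hanging shut after I drew back.
- **Forces:** readings taken after each move stayed under 2 N. I did not read forces during the moves.
- **Other things:** the round tin, jar, can, bowl, mug and red decoy showed no shift in the top view.
- **Not confirmed:** the pink decoy gave a weak match (0.77, offset -8, -3 pixels). The arm was probably covering it, since no pushing move went near it, but I did not view it again.

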